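Fit and lock the hold-down cover on a loaded solder pallet

TASK

A loaded circuit board lies in the dark solder pallet. Take the aluminium hold-down cover from its sloping blue stand by the black handle, lower it level and without dropping it over the pallet's two dowel pins until it lies flat and fully home, then turn the red clamp knob clockwise as far as it goes, so that its steel finger locks over the cover's front edge. Leave the other things on the bench where they are.

Things in the scene. Friction and masses are not known exactly. Their poses are not given: they have to be found in the camera images.
- cover: Loose hold-down cover: aluminium plate 110 (x) x 184 (y) x 8 mm thick, about 0.3 kg, with two rectangular windows (28 x 100 mm, either side of the handle) and a black bow handle on top. Origin: centre of its underside; z: square out of the plate on the handle's side; x: across the handle, towards the edge that has the two pin holes near its ends (rear edge); y: along the handle, towards the round hole. It starts lying on the stand with its rear edge uppermost.
- cover_handle (a point): Centre of the handle's bar, on the cover, 38 mm above the underside on the cover's z axis; axes as the cover's. The bar is flat-sided, 14 mm wide (x), 16 mm high (z), 100 mm long (y), with 22 mm of open space between it and the plate except at its two feet (14 mm wide, centred 43 mm either side of the middle).
- hole_left (a point): Centre of the round 14 mm through-hole at the cover's underside; 30 mm towards +x and 74 mm towards +y from the cover's origin; axes as the cover's.
- hole_right (a point): Centre of the slot (14 mm in x, 20 mm in y, through) at the cover's underside; 30 mm towards +x and 74 mm towards -y from the cover's origin; axes as the cover's.
- cover_stand: Fixed stand of bent blue sheet steel, 128 deep x 170 wide x 85 mm high, on the bench. Origin: centre of its underside; z up. Its face rises towards its +x at 32 degrees from level, from an 11 mm lip (square to the face) at the low front edge; the cover lies on this face, against the lip, and comes off square to the face. Stand and pallet may each be the left or the right one, and are turned up to 15 degrees about the vertical.
- solder_pallet: Fixed dark grey solder pallet lying level on the bench, 196 (x) x 226 (y) x 14 mm, with aluminium bars (9 mm wide, 8 mm high) along its left and right edges and a green board with parts in its pocket. Origin: centre of its underside; z up; x towards its rear (dowel) side, y to its left.
- pallet_seat (a point): On the pallet's upper face (14 mm above its underside), 25 mm towards +x from its centre: where the cover's origin lies when the cover is home, with the cover's axes parallel to the pallet's. Axes as the pallet's.
- pin_left (a point): Foot of the left dowel pin on the pallet's upper face, at 30 mm towards +x and 74 mm towards +y from pallet_seat; it takes the cover's round hole. Steel, 12 mm across, straight for 12 mm, then tapering to a blunt tip 24 mm above the upper face.
- pin_right (a point): Foot of the right dowel pin, the same shape, at 30 mm towards +x and 74 mm towards -y from pallet_seat; it takes the cover's slot.
- clamp (a joint): Clamp knob's angle in rad, clockwise from above: 0 is open (the finger points to the pallet's left, 1.45 rad anticlockwise from the pallet's x axis), 1.45 is the stop, with the finger along the pallet's +x over the cover's front edge. It starts between 0 and 0.25, clear of the cover, turns stiffly (0.06 N m) and stays where it is left.
- clamp_grip (a point): On the clamp's upright axis, 55 mm towards -x from the pallet's centre, 54 mm above the bench, in the upper half of the red wing knob; z up, x along the wing towards the finger. The wing is 46 mm long, 14 mm thick and 30 mm high (36 to 66 mm above the bench), over a round collar 26 mm across. The steel finger below it (24 to 29 mm above the bench, 14 mm wide) reaches 38 mm from the axis; the home cover's top is 22 mm above the bench.
- solder_reel: Bystander, not to be moved: black-flanged reel of solder wire lying flat, 57 mm across, 32 high. Origin: centre of its underside.
- flux_bottle: Bystander, not to be moved: amber bottle with a white cap, 42 mm across, 95 high, upright. Origin: centre of its underside.
- red_marker: Bystander, not to be moved: white marker pen with a red cap, 15 mm thick, 128 long, lying along its y axis. Origin: centre of its underside.
- blue_cutters: Bystander, not to be moved: pair of cutters with blue grips, 46 x 140 x 11 mm, lying flat, long along its y axis. Origin: centre of its underside.

How it is judged:
By the outcome, as a careful person would: the job done as asked, in the order asked, and still so for the second after the job is handed in, with the robot touching nothing.
It also fails if it takes over 53 s, if anything falls off the work surface, if the arm or the gripper's body presses on something with over 40 N, if the wrist force passes 120 N, or if a joint passes its speed limit or range.

ROBOT

A 6-joint arm with a two-finger parallel gripper is mounted at the origin on a cart in front of the work surface, level with it; the furniture and walls round the work are solid. World frame = base frame: x ahead of the robot, y to its left, z up, the work surface at z = 0. Lengths are in m, angles in rad, forces in N, time in s.
With the tool pointing down it reaches from about 0.3 to 0.775 m from the base axis. Payload 14.6 kg.
Tool frame: the origin (TCP) lies midway between the tips of the shut fingers; the grasp point (between the pads) lies 19 mm behind it; y points along the fingers, x is the direction in which the jaws open and shut, and the axes are right-handed (so a half turn about y gives the same grasp; the last joint's range is limited). The gripper opens to 85 mm and grips with 20 to 120 N. Pads are 22 mm wide; open, the fingers measure 114 mm over their backs; the gripper's body (76 mm by 85 mm) begins 54 mm behind the grasp point. The pads swing forward as they close: fully open they stand 13 mm farther back than shut.
Start: joints at [-1.218, 0.3, 1.521, -0, 1.321, -0.067], TCP at [0.224, -0.502, 0.231] pointing down, gripper open.
Joint ranges: [-3.03, 3.03], [-0.79, 2.21], [0.23, 2.52], [-1.04, 4.18], [0, 3.07], [-2.55, 2.55]. Speed limits (rad/s): [2.22, 2.22, 2.57, 3.14, 3.14, 3.14].

INTERFACE

Orientations are given as a unit quaternion [x, y, z, w].
In Python, from rig import observe, grab_frame, camera_model, hand_in gives the robot as it stands. The module is installed in compiled form; this text tells all that it offers.
- The arm moves only by the shell command python3 -m handwheel 'ROWS' [FORCE]. ROWS is JSON, a list of rows, each an object with "linear": the shift along the world's x, y, z in cm, a list of three; "rotation": the turn, a rotation vector about the world's x, y, z in rad, a list of three; "hand": the opening in per cent of the stroke, from 0 (shut) to 100 (fully open). A call has 1 to 5 rows; each row shifts and turns the pose as measured when the row begins; what a row does not reach is not made up. A row lasts 1/10 s, in which the tool goes at most 50 mm and 8.59 degrees, less where a joint would pass 70% of its speed; a pose out of reach is approached as far as the arm can. A call with a gripper value outside its range is refused whole. The fingers move at their own pace and stop on an object; FORCE is the grip in N (left out, the last holds). Time passes only in rows, so rows that do not move let the fingers close. It gives the time, the measured TCP pose, the force and the opening at its end, in the units of the state.
- observe(): the state, without advancing time (a new reading comes with each control period).
- grab_frame(name): name is "scene" or "top" or "wrist"; returns (picture, depth): 384x512x3 uint8, red, green, blue; 384x512 float32, m along the optical axis (not along the pixel's ray), 0 where there is no reading.
- camera_model(name): a dict with "mtx" (3x3 intrinsics, pixels), "R" (3x3) and "t" (3): a world point X has camera coordinates R X + t. Camera axes: x right, y down, z forward; pixel columns grow to the right and rows downward; lengths in m; the calibration is good to about 2 mm. A picture is of the moment at which its call begins: read the wrist's pose just before it. camera_model takes no time and is no camera call; for the wrist camera it gives the pose at the moment of the call.
- hand_in(): hands the job in, once; it reports no verdict.
The state is a dict: "t": time; "joint_pos": joint angles; "qvel": joint speeds; "joint_torque": joint torques, N m; "ee_pos": TCP position; "tool_rot": TCP orientation; "wrist_force": force on the tool from outside, world axes, zero at the start; "wrist_torque": the same for the moment, N m; "gripper_width": finger opening in m.
Only numpy, scipy, OpenCV 4.12 (cv2) and the standard library are available. Lean on these libraries where they do the work, as an engineer would, in place of code of your own. Each camera call takes 0.05 s, during which the arm holds its last target.

## Working session

There is one attempt and no reset: what is moved stays moved. The work goes in short steps, Python scripts to look and compute and a shell command to move; the robot and the scene stay as the last step left them, time stands still between calls to the robot, and variables do not carry over. Pictures are saved under pics/ and viewed, and the job is handed in when it is done.

```bash
mkdir -p pics
cat > h.py <<'E'
import numpy as np, cv2
from rig import observe, grab_frame, camera_model
def snap(name, fn):
    m=camera_model(name); p,d=grab_frame(name)
    cv2.imwrite('pics/'+fn+'.png',p[:,:,::-1]); np.savez('pics/'+fn+'.npz',p=p,d=d,K=m['mtx'],R=m['R'],t=m['t'])
    return p,d,m
def load(fn):
    z=np.load('pics/'+fn+'.npz'); return z
def cloud(z):
    d=z['d'];K=z['K'];v,u=np.mgrid[:d.shape[0],:d.shape[1]]
    c=np.stack([(u-K[0,2])/K[0,0]*d,(v-K[1,2])/K[1,1]*d,d],-1)
    return (c-z['t'])@z['R']
E
python3 - <<'E'
from h import *
print(observe())
for n in ('scene','top'):
    p,d,m=snap(n,n+'0'); print(n,m)
E
```

```text
{'t': 0.0, 'joint_pos': array([-1.21759035e+00,  3.00493570e-01,  1.52162651e+00,  2.23729381e-05,
        1.32065958e+00, -6.66288318e-02]), 'qvel': array([-0.00189494,  0.00073606, -0.00060093, -0.00114677, -0.00019968,
        0.00104209]), 'joint_torque': array([-7.23514040e-04, -5.43503952e+01, -3.61797309e+01, -1.46966045e-04,
        3.94825096e-03, -2.01891777e-05]), 'ee_pos': array([ 0.22408951, -0.50201503,  0.23068976]), 'tool_rot': array([-0.59295498,  0.38516758, -0.38450458,  0.59346992]), 'wrist_force': array([-0.23021134, -0.38563366, -0.4434133 ]), 'wrist_torque': array([ 0.0223334 ,  0.03355043, -0.0669434 ]), 'gripper_width': 0.08533665994837313}
scene {'mtx': array([[461.04830008,   0.        , 247.67298003],
       [  0.        , 461.04830008, 183.85025484],
       [  0.        ,   0.        ,   1.        ]]), 'R': array([[-0.48897601, -0.87215568, -0.01571424],
       [-0.49781273,  0.29380233, -0.81600409],
       [ 0.71629948, -0.39118368, -0.57783249]]), 't': array([0.2994075 , 0.34081872, 1.36274318])}
top {'mtx': array([[412.46328791,   0.        , 251.54865544],
       [  0.        , 412.46328791, 189.54951168],
       [  0.        ,   0.        ,   1.        ]]), 'R': array([[ 0.00693003, -0.99997334,  0.00229893],
       [-0.98906117, -0.00719312, -0.14733048],
       [ 0.14734308, -0.00125277, -0.98908465]]), 't': array([-0.00943771,  0.56712524,  1.18365842])}
```

View pics/scene0.png

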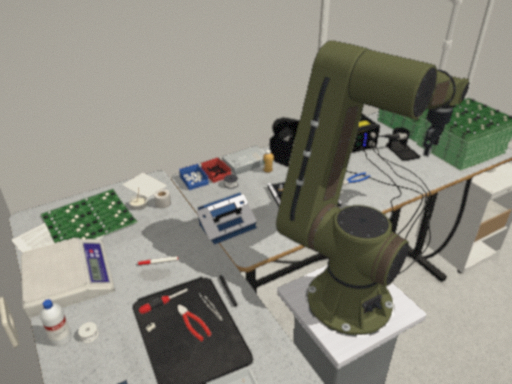

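View pics/top0.png

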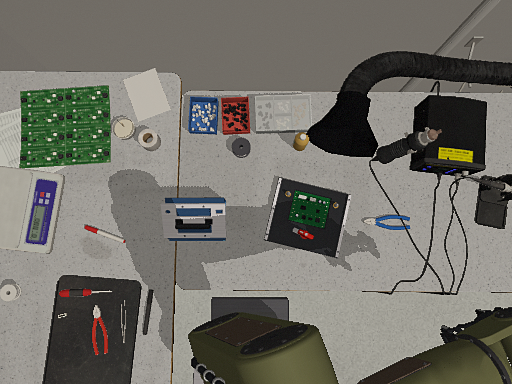

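The scene view shows the stand left of the arm. In the top view the stand and cover are at about (195,218), the pallet at about (307,217), the red knob at about (302,234), and a fume hose hangs over the rear near (345,120). Next I'll measure.

Run:
```python
from h import *
z=load('top0');c=cloud(z)
im=z['p'][150:280,150:370,::-1]; cv2.imwrite('pics/crop0.png',cv2.resize(im,None,fx=3.6,fy=3.6,interpolation=cv2.INTER_CUBIC))
for v,u in [(205,195),(225,195),(238,195),(200,180),(237,180),(238,220),(202,220),(179,280),(190,352),(240,266),(256,340),(193,288),(205,330),(234,302),(120,345),(140,345),(140,300)]: print(u,v,c[v,u].round(4))
```

```text
195 205 [0.5151 0.1555 0.0849]
195 225 [0.458  0.1534 0.0886]
195 238 [0.4235 0.1609 0.0254]
180 200 [0.5295 0.1992 0.0816]
180 237 [0.426  0.2049 0.0285]
220 238 [0.424 0.087 0.025]
220 202 [0.525  0.0849 0.0785]
280 179 [ 0.6035 -0.0916  0.0199]
352 190 [ 0.5747 -0.3152 -0.003 ]
266 240 [ 0.4195 -0.0498  0.0102]
340 256 [ 0.3735 -0.2731 -0.0027]
288 193 [ 0.5583 -0.1141  0.0369]
330 205 [ 0.5259 -0.2433  0.013 ]
302 234 [ 0.436  -0.1516  0.061 ]
345 120 [ 0.7395 -0.2572  0.1768]
345 140 [ 0.7236 -0.2896  0.0322]
300 140 [ 0.7099 -0.1466  0.0783]
```

View pics/crop0.png

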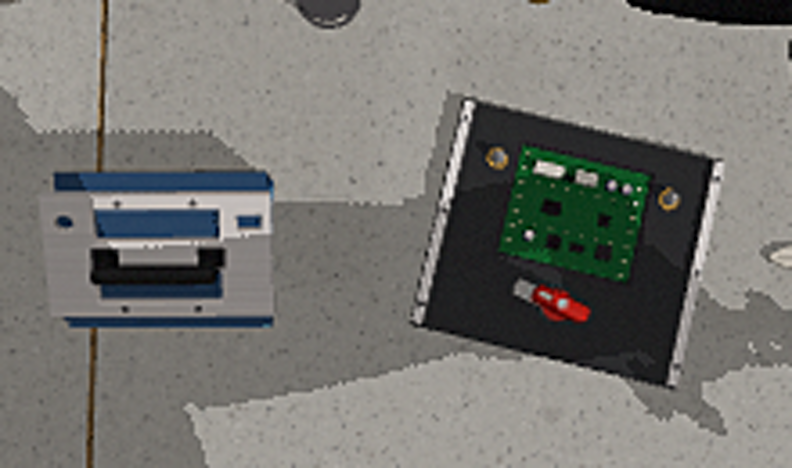

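Run:
```python
from h import *
from scipy.spatial.transform import Rotation as R
s=observe();r=R.from_quat(s['tool_rot']);print(r.as_matrix().round(3))
m=camera_model('wrist');C=-m['R'].T@m['t'];print(m, C)
# camera in tool frame
print(r.inv().apply(C-s['ee_pos']).round(4), (r.inv().as_matrix()@m['R'].T).round(3))
```

```text
[[ 0.408 -0.     0.913]
 [-0.913  0.001  0.408]
 [-0.001 -1.     0.   ]]
{'mtx': array([[290.53867699,   0.        , 255.64744402],
       [  0.        , 290.53867699, 191.36327887],
       [  0.        ,   0.        ,   1.        ]]), 'R': array([[ 4.07558757e-01, -9.13178869e-01, -4.60815843e-04],
       [-8.72311857e-01, -3.89468669e-01,  2.95611535e-01],
       [-2.70125681e-01, -1.20077095e-01, -9.55308122e-01]]), 't': array([-0.54879026, -0.03954864,  0.3787611 ])} [ 0.29147862 -0.47106609  0.3732717 ]
[-0.001  -0.1425  0.0742] [[ 1.    -0.     0.001]
 [-0.001 -0.296  0.955]
 [-0.    -0.955 -0.296]]
```

```bash
python3 -m handwheel '[{"linear":[2,4,1],"rotation":[0,0,0.12],"hand":100},{"linear":[2,4,1],"rotation":[0,0,0.12],"hand":100},{"linear":[2.5,4,0.5],"rotation":[0,0,0.12],"hand":100},{"linear":[2.5,4,0],"rotation":[0,0,0.12],"hand":100},{"linear":[2.5,4,0],"rotation":[0,0,0.12],"hand":100}]'
```

```text
t: 0.6
ee_pos: [0.3386, -0.2978, 0.2538]
tool_rot: [-0.681, 0.19, -0.186, 0.682]
wrist_force: [0.7, 0.1, 0.7]
gripper_width: 0.0854
```

```bash
python3 -m handwheel '[{"linear":[3,4,0],"rotation":[0,0,0.12],"hand":100},{"linear":[3,4,0],"rotation":[0,0,0.12],"hand":100},{"linear":[3,4,0],"rotation":[0,0,0.12],"hand":100},{"linear":[3,4,0],"rotation":[0,0,0.12],"hand":100},{"linear":[0,0,0],"rotation":[0,0,0.05],"hand":100}]'
python3 - <<'E'
from h import *
from scipy.spatial.transform import Rotation as R
s=observe();print(s['ee_pos'],R.from_quat(s['tool_rot']).as_matrix().round(3),s['joint_pos'])
snap('wrist','w1')
E
```

```text
t: 1.1
ee_pos: [0.4588, -0.1319, 0.2536]
tool_rot: [-0.707, -0.006, 0.009, 0.707]
wrist_force: [-1.0, 0.5, -0.2]
gripper_width: 0.0855
[ 0.45877163 -0.13192019  0.25357342] [[ 1.    -0.005 -0.021]
 [ 0.021  0.001  1.   ]
 [-0.005 -1.     0.001]] [-3.56242386e-01  1.21827349e-01  1.68376440e+00 -1.00062962e-03
  1.34124110e+00 -3.77028373e-01]
```

View pics/w1.png

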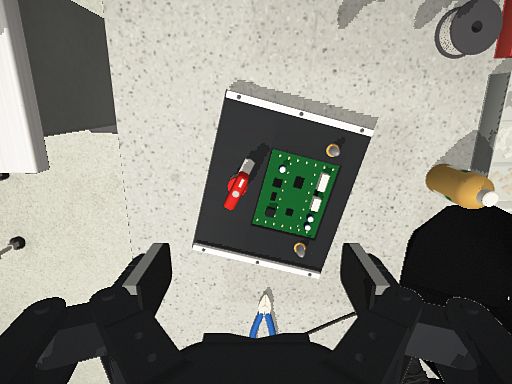

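Run:
```python
from h import *
z=load('w1')
im=z['p'][80:280,185:385,::-1]; cv2.imwrite('pics/crop1.png',cv2.resize(im,None,fx=3,fy=3,interpolation=cv2.INTER_CUBIC))
im=z['p'][130:170,310:350,::-1];a=cv2.resize(im,None,fx=9,fy=9,interpolation=cv2.INTER_CUBIC)
im=z['p'][230:270,280:320,::-1];b=cv2.resize(im,None,fx=9,fy=9,interpolation=cv2.INTER_CUBIC)
cv2.imwrite('pics/crop1b.png',np.hstack([a,b]))
```

```text
(no output)
```

View pics/crop1.png

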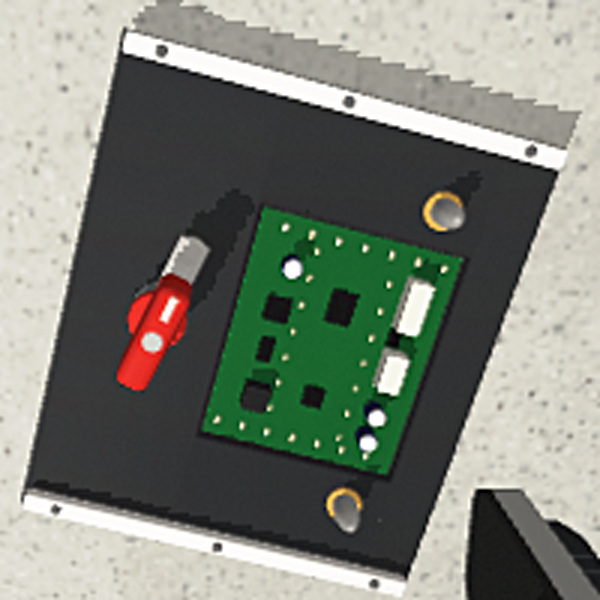

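View pics/crop1b.png

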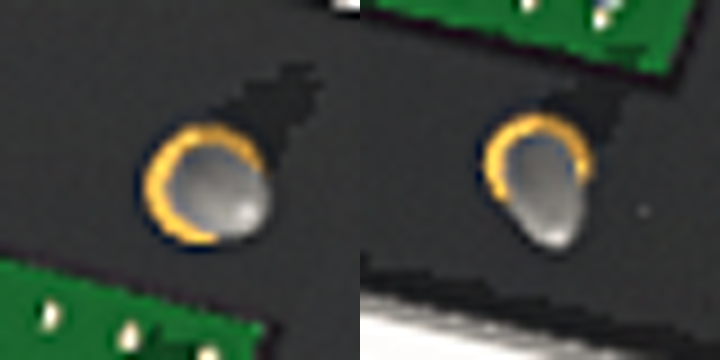

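```bash
cat > fit.py <<'E'
from h import *
from scipy.optimize import least_squares
def proj(z,P):
    c=P@z['R'].T+z['t']; q=c@z['K'].T; return q[:,:2]/q[:,2:]
def fitpose(z,L,uv,x0):
    def f(p):
        c,s=np.cos(p[2]),np.sin(p[2]);W=np.c_[c*L[:,0]-s*L[:,1]+p[0],s*L[:,0]+c*L[:,1]+p[1],L[:,2]]
        return (proj(z,W)-uv).ravel()
    r=least_squares(f,x0);return r.x,f(r.x).reshape(-1,2).round(2)
E
python3 - <<'E'
from fit import *
z=load('w1')
L=np.array([[.055,.074,.014],[.055,-.074,.014],[-.098,.113,.022],[.098,.113,.022],[-.098,-.113,.022],[.098,-.113,.022]])
cr=np.array([[125,29],[568,150],[23,503],[402,595]])
uv=np.vstack([[332.3,149.97],[299.3,248.1],(cr+.5)/3-.5+[185,80]])
print(fitpose(z,L,uv,[.47,-.16,-.23]))
print(fitpose(z,L[:2],uv[:2],[.47,-.16,-.23]))
# top
zt=load('top0');uvt=(np.array([[468,97],[721,160],[414,325],[673,386]])+.5)/3.6-.5+150
print(fitpose(zt,L[[3,5,2,4]],uvt,[.47,-.16,-.23]))
c=cloud(z)
print(np.median(c[:,:,2][100:110,130:200]),[c[v,u] for v,u in [(110,240),(188,237),(170,250)]])
E
```

```text
(array([ 0.48603788, -0.17401226, -0.23450601]), array([[ 0.07, -0.14],
       [-0.17, -0.64],
       [-1.29, -1.29],
       [ 2.41, -0.04],
       [-2.26,  1.95],
       [ 1.15,  1.48]]))
(array([ 0.48612272, -0.17473651, -0.23106395]), array([[-0.06,  0.22],
       [ 0.06, -0.27]]))
(array([ 0.49000372, -0.17391781, -0.23187449]), array([[-1.31, -0.26],
       [ 1.34, -0.29],
       [-1.31, -0.43],
       [ 1.26,  0.88]]))
-0.0004010888146476402 [array([ 0.43487985, -0.06684827,  0.01478036]), array([ 0.43461182, -0.15478349,  0.06531533]), array([ 0.44900709, -0.14081264,  0.02956012])]
```

Run:
```python
from fit import *
z=load('top0');c=cloud(z);p=z['p'].astype(int)
reg=np.zeros(p.shape[:2],bool);reg[198:242,160:226]=1
sat=p.max(2)-p.min(2)
gray=reg&(sat<30)&(p.mean(2)>120)&(c[:,:,2]>.02)
P=c[gray]
import random
best=None
for i in range(500):
    a=P[np.random.choice(len(P),3,False)];n=np.cross(a[1]-a[0],a[2]-a[0]);
    if np.linalg.norm(n)<1e-6: continue
    n/=np.linalg.norm(n); k=abs((P-a[0])@n)<.002
    if best is None or k.sum()>best.sum():best=k
Q=P[best];m=Q.mean(0);n=np.linalg.svd(Q-m)[2][2];n*=np.sign(n[2]);print(len(P),len(Q),m,n,np.degrees(np.arccos(n[2])),np.degrees(np.arctan2(n[1],n[0])))
bl=reg&(p.max(2)<60);H=c[bl];h=(H-m)@n;k=h>.02;print(k.sum(),H[k].mean(0),h[k].mean(),h[k].max())
d=H[k]-H[k].mean(0);print(np.linalg.svd(d)[2][0])
im=z['p'][190:250,155:235,::-1]; cv2.imwrite('pics/crop2.png',cv2.resize(im,None,fx=9,fy=9,interpolation=cv2.INTER_CUBIC))
```

```text
1356 862 [0.47308872 0.16508305 0.05467966] [-0.52969491 -0.01083817  0.848119  ] 31.99233276750444 -178.82782554662882
185 [0.45587155 0.16066217 0.08517546] 0.03503182842782477 0.04267526574553922
[-0.01469597  0.99971123  0.01901284]
```

View pics/crop2.png

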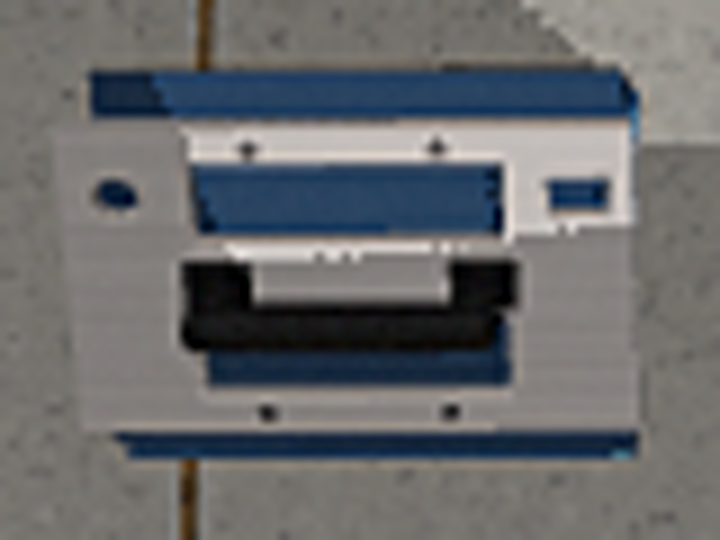

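```bash
python3 -m handwheel '[{"linear":[-1,4.7,0],"rotation":[0,0,0],"hand":100},{"linear":[-1.2,4.6,0],"rotation":[0,-0.12,0],"hand":100},{"linear":[-1.2,4.6,0],"rotation":[0,-0.12,0],"hand":100},{"linear":[-1.2,4.6,0],"rotation":[0,-0.12,0],"hand":100},{"linear":[-1.2,4.6,0],"rotation":[0,-0.12,0],"hand":100}]'
python3 -m handwheel '[{"linear":[-1,3.4,-0.8],"rotation":[0,-0.06,0],"hand":100},{"linear":[-0.5,2,-0.8],"rotation":[0,-0.02,0],"hand":100},{"linear":[0,0,0],"rotation":[0,0,0],"hand":100}]'
python3 - <<'E'
from h import *
from scipy.spatial.transform import Rotation as R
s=observe();print(s['ee_pos'],R.from_quat(s['tool_rot']).as_matrix().round(3),s['joint_pos'])
snap('wrist','w2')
E
```

```text
t: 1.65
ee_pos: [0.3992, 0.0958, 0.2519]
tool_rot: [-0.686, -0.17, -0.167, 0.687]
wrist_force: [1.4, 0.6, 0.0]
gripper_width: 0.0854
t: 1.95
ee_pos: [0.3804, 0.1537, 0.2357]
tool_rot: [-0.676, -0.201, -0.198, 0.681]
wrist_force: [-0.1, -0.5, -0.9]
gripper_width: 0.0858
[0.38037624 0.1536857  0.23567324] [[ 0.841  0.541 -0.006]
 [ 0.002  0.008  1.   ]
 [ 0.541 -0.841  0.006]] [ 0.42296281 -0.28804102  2.19534543 -0.32866607  0.72820879  0.60895616]
```

View pics/w2.png

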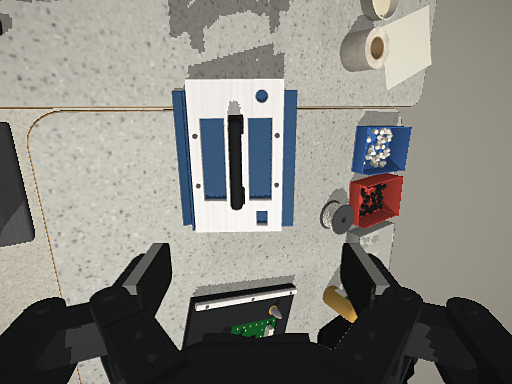

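Run:
```python
from h import *
z=load('w2')
im=z['p'][70:240,170:300,::-1]; cv2.imwrite('pics/crop3.png',cv2.resize(im,None,fx=3.5,fy=3.5,interpolation=cv2.INTER_CUBIC))
```

```text
(no output)
```

View pics/crop3.png

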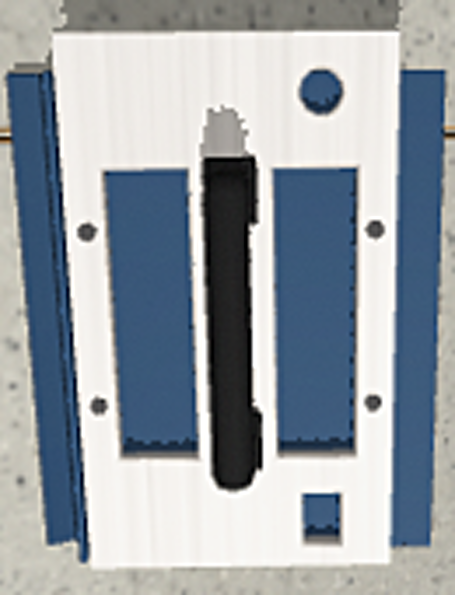

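Run:
```python
from fit import *
from scipy.spatial.transform import Rotation as R
z=load('w2')
L=np.array([[-.055,.092,.008],[.055,.092,.008],[.055,-.092,.008],[-.055,-.092,.008],[.03,.074,.008],[.03,-.074,.008]])
uv=(np.array([[53,31],[399,31],[390,562],[88,562],[321,91],[322,518]])+.5)/3.5-.5+[170,70]
f=lambda p:(proj(z,R.from_rotvec(p[3:]).apply(L)+p[:3])-uv).ravel()
r=least_squares(f,[.47,.16,.05,0,-.56,0]);print(r.x,f(r.x).reshape(-1,2).round(2))
Rc=R.from_rotvec(r.x[3:]);print(Rc.as_matrix().round(3))
h=r.x[:3]+Rc.apply([0,0,.038]);n=Rc.as_matrix()[:,2]
print('handle',h,'tcp goal',h-.019*n)
s=observe();Rt=R.from_quat(s['tool_rot']);
# desired tool: x=cx,y=-cz,z=cy
M=Rc.as_matrix();D=R.from_matrix(np.c_[M[:,0],-M[:,2],M[:,1]])
print('rot needed',(D*Rt.inv()).as_rotvec(),'shift cm',(h-.019*n-s['ee_pos'])*100)
c=cloud(z)
for v,u in [(150,236),(130,236),(170,237),(195,240),(100,210),(210,210)]: 
   print(Rc.inv().apply(c[v,u]-r.x[:3]).round(4))
```

```text
[ 0.47300798  0.16332106  0.04622989 -0.00222373 -0.57095807  0.00557258] [[ 0.13  0.16]
 [ 0.22 -0.27]
 [-0.6   0.13]
 [ 0.69  0.48]
 [-0.01 -0.27]
 [-0.47 -0.18]]
[[ 0.841 -0.005 -0.54 ]
 [ 0.006  1.     0.001]
 [ 0.54  -0.004  0.841]]
handle [0.45247122 0.16334221 0.0782024 ] tcp goal [0.4627396  0.16333164 0.06221614]
rot needed [-0.00928362  0.00022675 -0.00043936] shift cm [  8.18484137   1.04168285 -17.39550777]
[0.0026 0.0185 0.0483]
[0.0031 0.039  0.0474]
[ 0.0031 -0.0034  0.0467]
[ 0.0058 -0.0315  0.0471]
[-0.0277  0.0692  0.0119]
[-0.0346 -0.0632  0.0089]
```

```bash
python3 -m handwheel '[{"linear":[-2,1,-1.3],"rotation":[-0.009,0.008,0],"hand":100},{"linear":[2.1,0,-3.2],"rotation":[0,0,0],"hand":100},{"linear":[2.1,0,-3.2],"rotation":[0,0,0],"hand":100},{"linear":[2.1,0,-3.2],"rotation":[0,0,0],"hand":100},{"linear":[1.2,0,-2],"rotation":[0,0,0],"hand":100}]'
python3 - <<'E'
from h import *
s=observe();g=np.array([.4625,.1633,.0625])
print((g-s['ee_pos'])*100,s['wrist_force'])
snap('wrist','w3')
E
```

```text
t: 2.5
ee_pos: [0.4412, 0.1589, 0.1089]
tool_rot: [-0.678, -0.198, -0.201, 0.679]
wrist_force: [0.3, 0.1, 0.8]
gripper_width: 0.0859
[ 2.13136616  0.43924489 -4.64441134] [0.31723565 0.05947331 0.84033364]
```

View pics/w3.png

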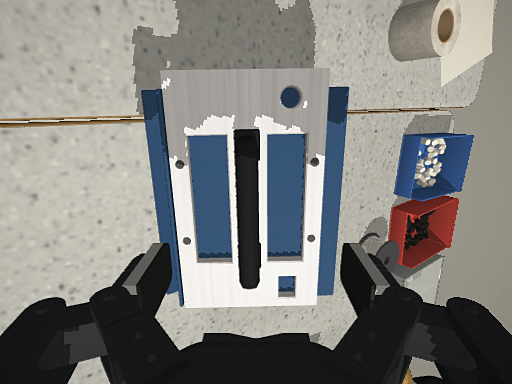

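```bash
python3 -m handwheel '[{"linear":[-0.6,0.45,-0.4],"rotation":[0,0,0],"hand":100},{"linear":[1,0,-1.5],"rotation":[0,0,0],"hand":100},{"linear":[1,0,-1.5],"rotation":[0,0,0],"hand":100},{"linear":[0.7,0,-1.1],"rotation":[0,0,0],"hand":100},{"linear":[0,0,0],"rotation":[0,0,0],"hand":100}]'
python3 - <<'E'
from h import *
s=observe();g=np.array([.4625,.1633,.0625])
print((g-s['ee_pos'])*100,s['wrist_force'])
E
```

```text
t: 3.05
ee_pos: [0.4667, 0.1551, 0.0619]
tool_rot: [0.682, 0.191, 0.205, -0.676]
wrist_force: [0.6, 0.4, -0.1]
gripper_width: 0.0856
[-0.41793331  0.82154606  0.05596084] [ 0.57260502  0.36848723 -0.08143541]
```

```bash
python3 -m handwheel '[{"linear":[-0.4,0.8,0],"rotation":[0,0,0],"hand":100},{"linear":[0,0,0],"rotation":[0,0,0],"hand":100}]'
cat > st.py <<'E'
from h import *
from scipy.spatial.transform import Rotation as R
s=observe();print('t',s['t'],s['ee_pos'].round(4),R.from_quat(s['tool_rot']).as_matrix().round(4).tolist(),'F',s['wrist_force'].round(1),'M',s['wrist_torque'].round(2),s['gripper_width'].round(4))
E
python3 st.py
python3 -c "
from h import *
snap('wrist','w4')"
```

```text
t: 3.25
ee_pos: [0.4635, 0.1609, 0.0635]
tool_rot: [0.683, 0.19, 0.207, -0.675]
wrist_force: [0.4, 0.3, -0.9]
gripper_width: 0.0853Traceback (most recent call last):
  File "st.py", line 3, in <module>
    s=observe();print('t',s['t'],s['ee_pos'].round(4),R.from_quat(s['tool_rot']).as_matrix().round(4).tolist(),'F',s['wrist_force'].round(1),'M',s['wrist_torque'].round(2),s['gripper_width'].round(4))
                                                                                                                                                                            ^^^^^^^^^^^^^^^^^^^^^^^^
AttributeError: 'float' object has no attribute 'round'
```

View pics/w4.png

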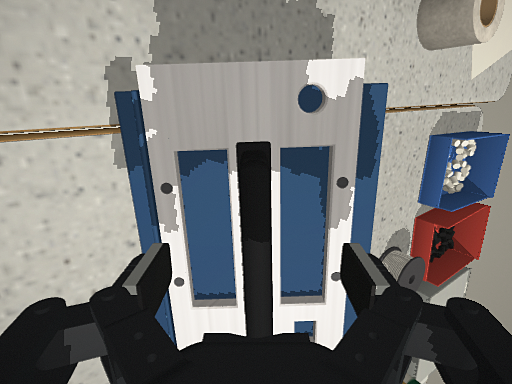

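```bash
sed -i "s/s\['gripper_width'\].round(4)/s['gripper_width']/" st.py
cat >> st.py <<'E'
M=R.from_rotvec([-.0022,-.5585,.0056]).as_matrix() if s['ee_pos'][1]>.08 else R.from_euler('z',-.232).as_matrix()
D=R.from_matrix(np.c_[M[:,0],-M[:,2],M[:,1]]);print('rot needed',(D*R.from_quat(s['tool_rot']).inv()).as_rotvec().round(4))
E
python3 st.py
```

```text
t 3.3 [0.4637 0.1608 0.0637] [[0.8424, 0.5383, 0.0261], [-0.02, -0.0171, 0.9997], [0.5385, -0.8426, -0.0036]] F [-0.3 -0.   0.2] M [ 0.03  0.22 -0.07] 0.08560060228863393
rot needed [0.0001 0.0102 0.0307]
```

```bash
python3 -m handwheel '[{"linear":[0,0.25,-0.1],"rotation":[0,0.01,0.03],"hand":100},{"linear":[0,0,0],"rotation":[0,0,0],"hand":60},{"linear":[0,0,0],"rotation":[0,0,0],"hand":30},{"linear":[0,0,0],"rotation":[0,0,0],"hand":10},{"linear":[0,0,0],"rotation":[0,0,0],"hand":0}]' 60
python3 st.py
python3 -m handwheel '[{"linear":[0,0,0],"rotation":[0,0,0],"hand":0},{"linear":[0,0,0],"rotation":[0,0,0],"hand":0},{"linear":[0,0,0],"rotation":[0,0,0],"hand":0}]' 60
python3 st.py
```

```text
t: 3.8
ee_pos: [0.4646, 0.1615, 0.0653]
tool_rot: [0.681, 0.197, 0.196, -0.678]
wrist_force: [-0.1, 0.5, 0.1]
gripper_width: 0.0282
t 3.8 [0.4646 0.1615 0.0653] [[0.8462, 0.5329, -0.0004], [0.0022, -0.0028, 1.0], [0.5329, -0.8462, -0.0035]] F [-0.1  0.5  0.1] M [-0.03  0.29 -0.02] 0.028231745545344945
rot needed [-0.0001  0.0035  0.0043]
t: 4.1
ee_pos: [0.4644, 0.1614, 0.0654]
tool_rot: [0.681, 0.197, 0.196, -0.678]
wrist_force: [-1.2, -0.2, 0.0]
gripper_width: 0.0127
t 4.1 [0.4644 0.1614 0.0654] [[0.8462, 0.5328, -0.0002], [0.0023, -0.0033, 1.0], [0.5328, -0.8462, -0.004]] F [-1.2 -0.2  0. ] M [-0.03  0.33  0.07] 0.012721199411607502
rot needed [0.0004 0.0035 0.0045]
```

```bash
python3 -m handwheel '[{"linear":[0,0,0],"rotation":[0,0,0],"hand":0},{"linear":[0,0,0],"rotation":[0,0,0],"hand":0},{"linear":[-0.5,0,0.8],"rotation":[0,0,0],"hand":0},{"linear":[-0.5,0,0.8],"rotation":[0,0,0],"hand":0},{"linear":[0,0,0],"rotation":[0,0,0],"hand":0}]' 90
python3 st.py
python3 -c "
from h import *
snap('wrist','w5')"
```

```text
t: 4.6
ee_pos: [0.4532, 0.1609, 0.0804]
tool_rot: [0.681, 0.195, 0.195, -0.678]
wrist_force: [0.3, -0.2, -3.8]
gripper_width: 0.0123
t 4.6 [0.4532 0.1609 0.0804] [[0.848, 0.53, 0.0005], [0.0022, -0.0045, 1.0], [0.53, -0.848, -0.005]] F [ 0.3 -0.2 -3.8] M [ 0.02  0.56 -0.01] 0.012321499537867228
rot needed [0.0014 0.0002 0.0052]
```

View pics/w5.png

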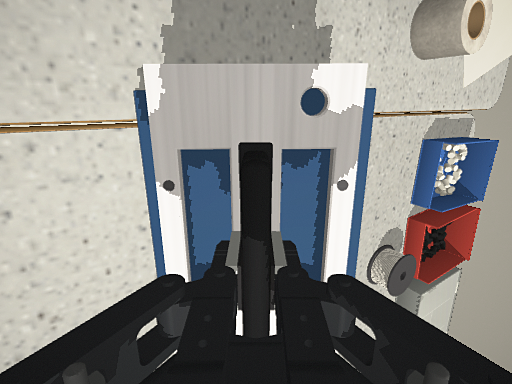

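```bash
python3 -m handwheel '[{"linear":[-1,0,1.6],"rotation":[0,0,0],"hand":0},{"linear":[-1.6,0,2.6],"rotation":[0,0,0],"hand":0},{"linear":[-1.6,0,2.6],"rotation":[0,0,0],"hand":0},{"linear":[-0.5,0,3],"rotation":[0,0,0],"hand":0},{"linear":[0,-1,3],"rotation":[0,0,0],"hand":0}]' 90
python3 st.py
python3 -m handwheel '[{"linear":[0.5,-2.5,1],"rotation":[0,0.08,-0.02],"hand":0},{"linear":[1,-3.5,0],"rotation":[0,0.08,-0.03],"hand":0},{"linear":[1.5,-4,0],"rotation":[0,0.08,-0.03],"hand":0},{"linear":[1.5,-4,0],"rotation":[0,0.08,-0.03],"hand":0},{"linear":[1.5,-4,0],"rotation":[0,0.08,-0.03],"hand":0}]' 90
python3 st.py
```

```text
t: 5.15
ee_pos: [0.4023, 0.1498, 0.2048]
tool_rot: [0.684, 0.191, 0.19, -0.678]
wrist_force: [0.4, -0.1, -2.5]
gripper_width: 0.0124
t 5.15 [0.4023 0.1498 0.2048] [[0.8548, 0.519, 0.0008], [0.0043, -0.0087, 1.0], [0.519, -0.8547, -0.0096]] F [ 0.4 -0.1 -2.5] M [0.05 0.52 0.02] 0.012386037348554564
rot needed [ 0.006  -0.0128  0.0056]
t: 5.65
ee_pos: [0.4629, -0.0343, 0.2186]
tool_rot: [0.718, 0.003, 0.095, -0.689]
wrist_force: [1.8, 1.2, -3.4]
gripper_width: 0.0126
t 5.65 [ 0.4629 -0.0343  0.2186] [[0.982, 0.1353, 0.132], [-0.1264, -0.0494, 0.9907], [0.1405, -0.9896, -0.0314]] F [ 1.8  1.2 -3.4] M [0.15 0.09 0.03] 0.01264869100930686
rot needed [ 0.0564  0.1331 -0.1016]
```

Next I'll level it, yaw to the pallet and bring it over the seat, keeping it high.

```bash
python3 -m handwheel '[{"linear":[1.2,-3.6,-0.5],"rotation":[0.02,0.05,-0.03],"hand":0},{"linear":[1.2,-3.6,-0.5],"rotation":[0.02,0.05,-0.03],"hand":0},{"linear":[1.2,-3.6,-0.5],"rotation":[0.01,0.03,-0.03],"hand":0},{"linear":[0.8,-2.5,-0.5],"rotation":[0,0,-0.01],"hand":0},{"linear":[0,0,0],"rotation":[0,0,0],"hand":0}]' 90
python3 st.py
python3 -m handwheel '[{"linear":[0,-0.6,-2],"rotation":[0,0,0],"hand":0},{"linear":[0,0,-2],"rotation":[0,0,0],"hand":0},{"linear":[0,0,0],"rotation":[0,0,0],"hand":0}]' 90
python3 st.py
python3 -c "
from h import *
snap('wrist','w6')"
```

```text
t: 6.15
ee_pos: [0.5093, -0.1806, 0.1924]
tool_rot: [0.704, -0.09, 0.083, -0.699]
wrist_force: [-0.0, -0.1, -3.1]
gripper_width: 0.0122
t 6.15 [ 0.5093 -0.1806  0.1924] [[0.9699, -0.0108, 0.2432], [-0.2433, -0.0059, 0.9699], [-0.0091, -0.9999, -0.0083]] F [-0.  -0.1 -3.1] M [ 0.02 -0.04  0.01] 0.012183909988629029
rot needed [ 0.006  -0.0108  0.0137]
t: 6.45
ee_pos: [0.5088, -0.188, 0.1487]
tool_rot: [0.705, -0.093, 0.083, -0.698]
wrist_force: [-0.2, 1.0, -3.0]
gripper_width: 0.0125
t 6.45 [ 0.5088 -0.188   0.1487] [[0.969, -0.0144, 0.2467], [-0.2468, -0.0073, 0.969], [-0.0122, -0.9999, -0.0107]] F [-0.2  1.  -3. ] M [-0.04 -0.01 -0.03] 0.01250215770743982
rot needed [ 0.0075 -0.0144  0.0173]
```

View pics/w6.png

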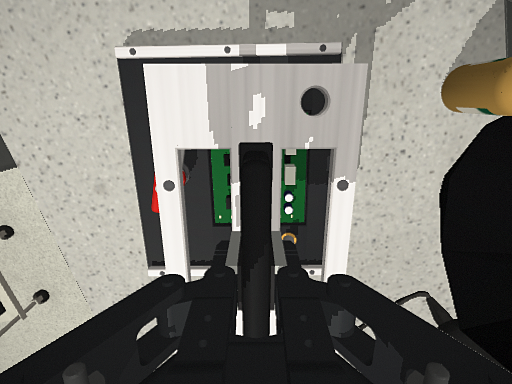

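Run:
```python
from h import *
z=load('w6')
im=z['p'][50:160,130:380,::-1]; cv2.imwrite('pics/crop6.png',cv2.resize(im,None,fx=3.2,fy=3.2,interpolation=cv2.INTER_CUBIC))
im=z['p'][215:260,265:315,::-1]; cv2.imwrite('pics/crop6b.png',cv2.resize(im,None,fx=9,fy=9,interpolation=cv2.INTER_CUBIC))
```

```text
(no output)
```

View pics/crop6.png

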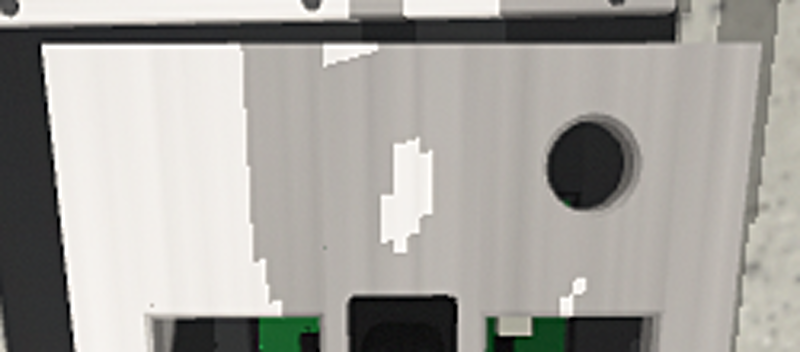

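View pics/crop6b.png

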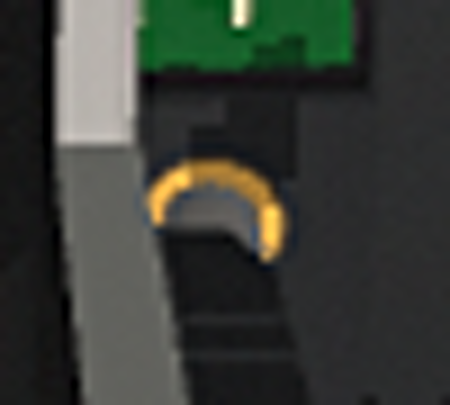

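```bash
cat > cov.py <<'E'
from fit import *
from scipy.spatial.transform import Rotation as R
def fitcover(z,L,uv,x0,sig=None):
    # prior: small rotation relative to x0
    f=lambda p:np.r_[(proj(z,R.from_rotvec(p[3:]).apply(L)+p[:3])-uv).ravel()]
    r=least_squares(f,x0);return r.x,f(r.x).reshape(-1,2).round(2)
E
python3 - <<'E'
from cov import *
z=load('w6')
L=np.array([[-.055,.092,.008],[.055,.092,.008],[.03,.074,.008],[-.0425,.05,.008],[.0425,.05,.008]])
uv=(np.array([[42,44],[761,44],[594,164],[148,316],[660,316]])+.5)/3.2-.5+[130,50]
x,res=fitcover(z,L,uv,[.51,-.18,.13,0,0,-.24]);print(x,res)
s=observe();Rt=R.from_quat(s['tool_rot']);Rc=R.from_rotvec(x[3:])
M=R.from_matrix(np.array([[1,0,0],[0,0,1],[0,-1,0.]]).T) # tool axes in cover: x,-z,y
print('cover tilt',Rc.as_matrix()[:,2].round(4))
Rrel=Rt.inv()*Rc; print('cover origin in tool',Rt.inv().apply(x[:3]-s['ee_pos']).round(4), Rrel.as_matrix().round(4).tolist())
c=cloud(z);pts=[];
for v in range(70,140,3):
  for u in list(range(165,240,3)): pts.append(c[v,u])
P=np.array(pts);m=np.median(P,0);Q=P-P.mean(0);n=np.linalg.svd(Q)[2][2];print('plane n',n*np.sign(n[2]),'mean',P.mean(0),'std',(Q@n).std())
# pin right foot
def ray(z,u,v,h):
    d=np.linalg.inv(z['K'])@[u,v,1];d=z['R'].T@d;C=-z['R'].T@z['t'];return C+d*(h-C[2])/d[2]
print('pinR',ray(z,288.67,239.1,.014)); 
z1=load('w1');print('w1 pins',ray(z1,332.3,149.97,.014),ray(z1,299.3,248.1,.014))
E
```

```text
[ 0.50755768 -0.18656497  0.1293522  -0.01476918  0.03200311 -0.24759677] [[ 0.34 -0.49]
 [ 0.1  -0.39]
 [-0.3   0.41]
 [ 0.    0.63]
 [-0.17 -0.1 ]]
cover tilt [0.0335 0.0107 0.9994]
cover origin in tool [-0.0019  0.0209  0.0014] [[0.9998, -0.0016, 0.0195], [0.0195, 0.0076, -0.9998], [0.0015, 1.0, 0.0077]]
plane n [-0.0696768   0.01106237  0.99750828] mean [ 0.49844012 -0.10947025  0.13691696] std 0.0062738781708859825
pinR [ 0.52349997 -0.25855535  0.014     ]
w1 pins [ 0.55665476 -0.11501039  0.014     ] [ 0.52264934 -0.25980887  0.014     ]
```

```bash
python3 -m handwheel '[{"linear":[0.3,0.6,-1],"rotation":[0.0075,-0.0144,0.017],"hand":0},{"linear":[0,0,-2],"rotation":[0,0,0],"hand":0},{"linear":[0,0,-2],"rotation":[0,0,0],"hand":0},{"linear":[0,0,-1.2],"rotation":[0,0,0],"hand":0},{"linear":[0,0,0],"rotation":[0,0,0],"hand":0}]' 90
python3 st.py
python3 -c "
from h import *
snap('wrist','w7')"
```

```text
t: 7.0
ee_pos: [0.5148, -0.1817, 0.0916]
tool_rot: [0.704, -0.078, 0.084, -0.701]
wrist_force: [-0.1, 0.6, -3.2]
gripper_width: 0.0127
t 7.0 [ 0.5148 -0.1817  0.0916] [[0.9735, 0.0083, 0.2283], [-0.2283, -0.005, 0.9736], [0.0092, -1.0, -0.003]] F [-0.1  0.6 -3.2] M [-0.05 -0.03  0.02] 0.012683580029132401
rot needed [ 0.005   0.0083 -0.0016]
```

View pics/w7.png

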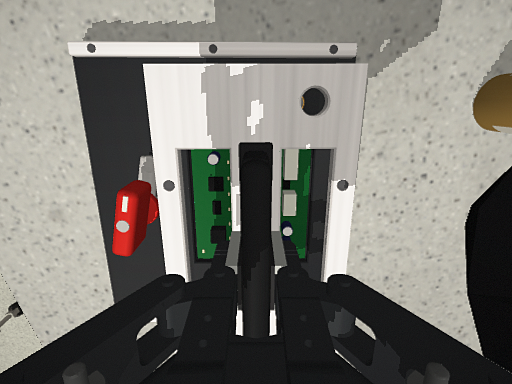

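```bash
cat > chk.py <<'E'
import sys
from cov import *
fn=sys.argv[1]; x0,y0,w,h,k=map(float,sys.argv[2:7])
z=load(fn);x0,y0,w,h=map(int,(x0,y0,w,h))
im=z['p'][y0:y0+h,x0:x0+w,::-1].copy();im=cv2.resize(im,None,fx=k,fy=k,interpolation=cv2.INTER_CUBIC)
pl=np.array([.5567,-.1150]);pr=np.array([.5231,-.2592])
for p in (pl,pr):
  for hh,r,col in ((.014,.006,(0,255,255)),(.026,.006,(255,0,255)),(.038,.001,(0,255,0))):
    a=np.linspace(0,6.283,40);q=proj(z,np.c_[p[0]+r*np.cos(a),p[1]+r*np.sin(a),0*a+hh])
    q=((q-[x0,y0]+.5)*k-.5).round().astype(np.int32);cv2.polylines(im,[q],True,col,1)
cv2.imwrite('pics/'+sys.argv[7]+'.png',im)
E
python3 chk.py w7 135 40 245 150 3.2 c7; python3 chk.py w7 290 75 50 50 11 c7b
```

```text
(no output)
```

View pics/c7.png

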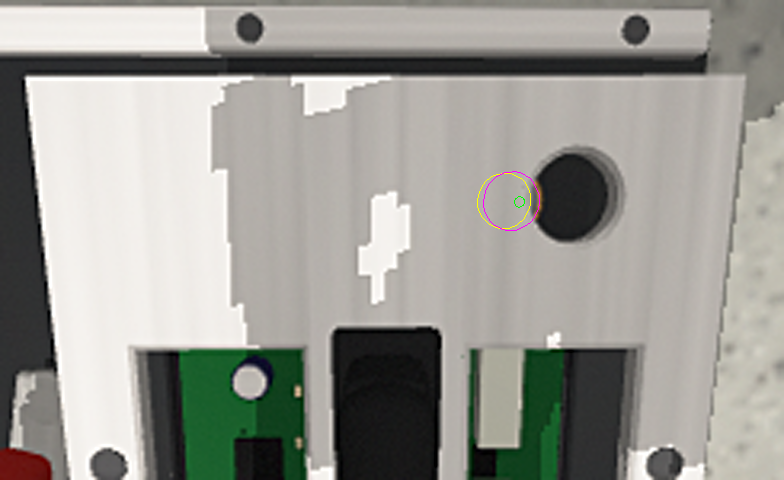

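View pics/c7b.png

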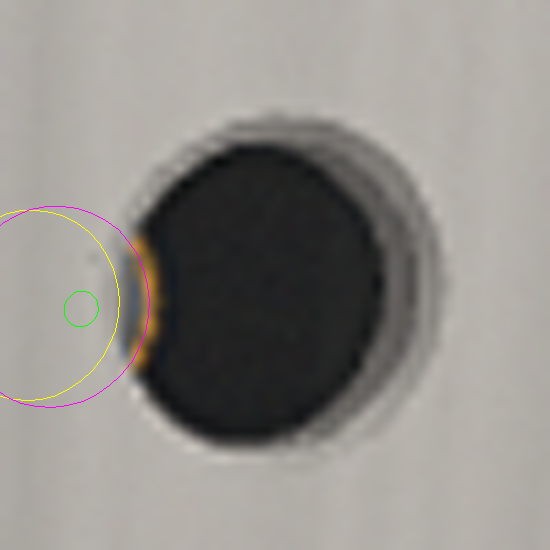

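Run:
```python
from cov import *
z=load('w7')
L=np.array([[-.055,.092,.008],[.055,.092,.008],[.03,.074,.008],[-.0425,.05,.008],[.0425,.05,.008]])
uv=(np.array([[25,76],[746,76],[0,0],[130,347],[644,347]])+.5)/3.2-.5+[135,40]
uv[2]=np.array([288.5,284.5])/11-.5+[290,75]
s=observe();Rt=R.from_quat(s['tool_rot'])
x,res=fitcover(z,L,uv,[.51,-.18,.07,0,0,-.24]);print(x,res)
Rc=R.from_rotvec(x[3:]);print('6dof holes',Rc.apply([[.03,.074,0],[.03,-.074,0]])+x[:3])
print('in tool',Rt.inv().apply(x[:3]-s['ee_pos']).round(4),(Rt.inv()*Rc).as_matrix().round(3).tolist())
# constrained: cover aligned with tool axes
A=Rt.as_matrix();Rf=R.from_matrix(np.c_[A[:,0],A[:,2],-A[:,1]])
f=lambda p:(proj(z,Rf.apply(L)+p)-uv).ravel()
r=least_squares(f,x[:3]);print('3dof',r.x,f(r.x).reshape(-1,2).round(2),Rt.inv().apply(r.x-s['ee_pos']).round(4))
print(Rf.apply([[.03,.074,0],[.03,-.074,0]])+r.x)
```

```text
[ 0.51394934 -0.18008171  0.0729279  -0.01454311  0.0101376  -0.2288284 ] [[ 0.35 -0.86]
 [-0.03 -0.71]
 [-0.65  0.71]
 [ 0.31  0.83]
 [ 0.02  0.13]]
6dof holes [[ 0.55994541 -0.11482537  0.07152392]
 [ 0.52638622 -0.25895195  0.07382836]]
in tool [-0.0019  0.0196  0.0015] [[1.0, -0.002, 0.019], [0.019, 0.012, -1.0], [0.001, 1.0, 0.012]]
3dof [ 0.51374716 -0.17996129  0.07200263] [[ 0.48 -0.78]
 [ 0.45 -0.82]
 [-0.94  0.84]
 [ 0.27  0.42]
 [-0.3   0.44]] [-0.0021  0.0205  0.0016]
[[ 0.55984943 -0.11476486  0.07208393]
 [ 0.52605718 -0.25885464  0.07255249]]
```

```bash
python3 -m handwheel '[{"linear":[-0.3,0,-1],"rotation":[0.005,0.008,-0.002],"hand":0},{"linear":[0,0,-1.2],"rotation":[0,0,0],"hand":0},{"linear":[0,0,-0.2],"rotation":[0,0,0],"hand":0}]' 90
python3 st.py
python3 -c "
from h import *
snap('wrist','w8')"
python3 chk.py w8 135 40 245 150 3.2 c8; python3 chk.py w8 290 75 50 50 11 c8b
```

```text
t: 7.35
ee_pos: [0.5131, -0.1823, 0.0694]
tool_rot: [0.703, -0.08, 0.084, -0.702]
wrist_force: [0.3, -0.1, -3.4]
gripper_width: 0.0119
t 7.35 [ 0.5131 -0.1823  0.0694] [[0.9731, 0.0044, 0.2304], [-0.2304, -0.0018, 0.9731], [0.0047, -1.0, -0.0008]] F [ 0.3 -0.1 -3.4] M [-0.1   0.03  0.04] 0.011874159221874292
rot needed [0.0018 0.0044 0.0005]
```

View pics/c8.png

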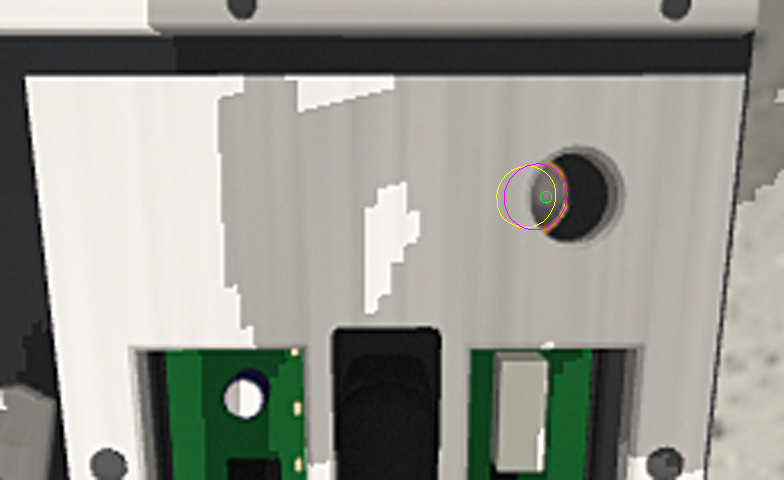

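View pics/c8b.png

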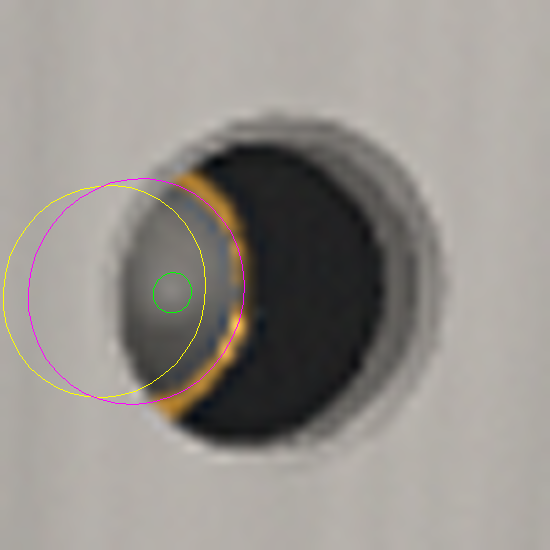

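```bash
python3 -m handwheel '[{"linear":[-0.12,0.06,-0.2],"rotation":[0.002,0.004,0],"hand":0},{"linear":[0,0,0],"rotation":[0,0,0],"hand":0}]' 90
python3 st.py
python3 -m handwheel '[{"linear":[-0.05,0.03,-0.4],"rotation":[0,0,0],"hand":0},{"linear":[0,0,0],"rotation":[0,0,0],"hand":0}]' 90
python3 st.py
python3 -c "
from h import *
snap('wrist','w9')"
python3 chk.py w9 135 40 245 150 3.2 c9; python3 chk.py w9 290 75 50 50 11 c9b
```

```text
t: 7.6
ee_pos: [0.5121, -0.1818, 0.0677]
tool_rot: [-0.702, 0.082, -0.082, 0.702]
wrist_force: [0.9, 1.2, -3.2]
gripper_width: 0.0125
t 7.6 [ 0.5121 -0.1818  0.0677] [[0.9731, 0.0004, 0.2304], [-0.2304, 0.0002, 0.9731], [0.0003, -1.0, 0.0003]] F [ 0.9  1.2 -3.2] M [-0.01  0.01  0.  ] 0.012504722097501465
rot needed [-0.0002  0.0004  0.0005]
t: 7.8
ee_pos: [0.5117, -0.1816, 0.0638]
tool_rot: [-0.702, 0.082, -0.082, 0.702]
wrist_force: [-0.4, 0.3, -2.8]
gripper_width: 0.0123
t 7.8 [ 0.5117 -0.1816  0.0638] [[0.9731, 0.0011, 0.2305], [-0.2305, -0.0001, 0.9731], [0.0011, -1.0, 0.0001]] F [-0.4  0.3 -2.8] M [ 0.03  0.02 -0.01] 0.01229132820511749
rot needed [0.0001 0.0011 0.0006]
```

View pics/c9b.png

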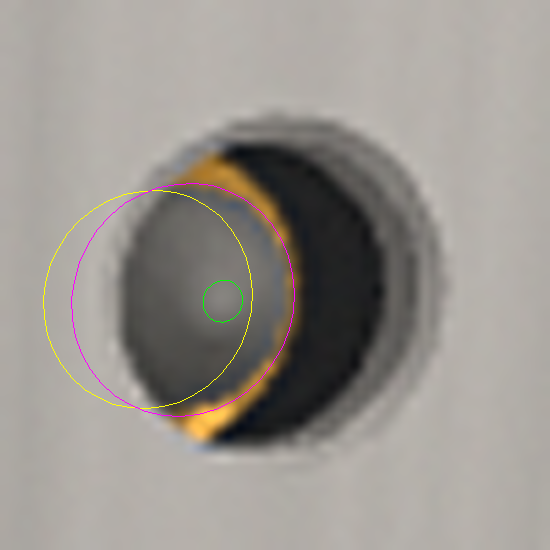

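```bash
python3 -m handwheel '[{"linear":[0,0,-0.5],"rotation":[0,0,0],"hand":0},{"linear":[0,0,-0.5],"rotation":[0,0,0],"hand":0},{"linear":[0,0,0],"rotation":[0,0,0],"hand":0}]' 90
python3 st.py
python3 -c "
from h import *
snap('wrist','w10')"
python3 chk.py w10 290 75 50 50 11 c10b
```

```text
t: 8.15
ee_pos: [0.5121, -0.1817, 0.0535]
tool_rot: [0.702, -0.081, 0.083, -0.702]
wrist_force: [1.1, 0.1, -3.0]
gripper_width: 0.0124
t 8.15 [ 0.5121 -0.1817  0.0535] [[0.9731, 0.0021, 0.2304], [-0.2304, -0.0006, 0.9731], [0.0021, -1.0, -0.0001]] F [ 1.1  0.1 -3. ] M [0.01 0.05 0.03] 0.012426336613985912
rot needed [0.0006 0.0021 0.0005]
```

View pics/c10b.png

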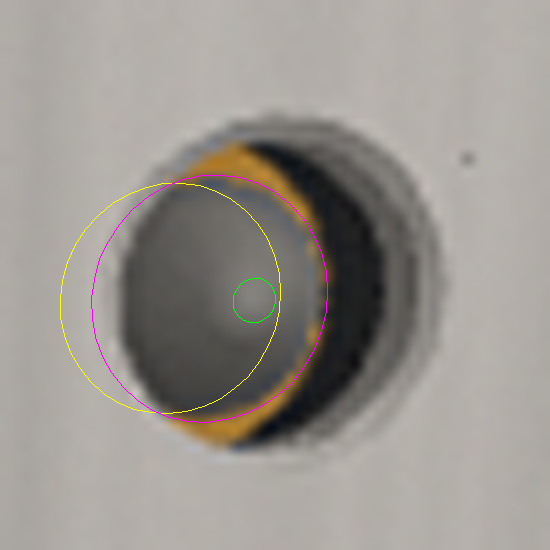

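View pics/w10.png

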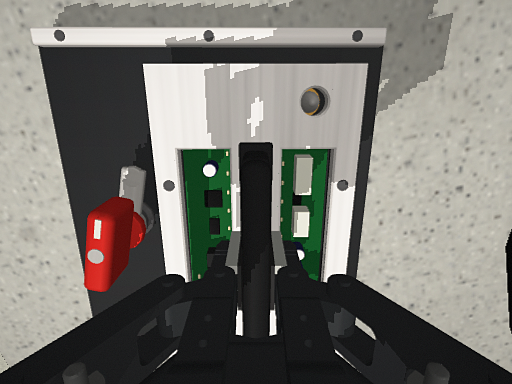

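```bash
python3 -m handwheel '[{"linear":[-0.04,0,-0.35],"rotation":[0.0005,0.002,0],"hand":0},{"linear":[0,0,-0.35],"rotation":[0,0,0],"hand":0},{"linear":[0,0,0],"rotation":[0,0,0],"hand":0}]' 90
python3 st.py
```

```text
t: 8.5
ee_pos: [0.5118, -0.1818, 0.0462]
tool_rot: [0.702, -0.082, 0.082, -0.702]
wrist_force: [-0.8, -0.2, -3.3]
gripper_width: 0.0123
t 8.5 [ 0.5118 -0.1818  0.0462] [[0.9731, 0.0002, 0.2305], [-0.2305, -0.0002, 0.9731], [0.0003, -1.0, -0.0001]] F [-0.8 -0.2 -3.3] M [-0.03 -0.   -0.03] 0.012287414034713307
rot needed [0.0002 0.0002 0.0006]
```

```bash
python3 -m handwheel '[{"linear":[0,0,-0.3],"rotation":[0,0,0],"hand":0},{"linear":[0,0,-0.3],"rotation":[0,0,0],"hand":0},{"linear":[0,0,0],"rotation":[0,0,0],"hand":0}]' 90
python3 st.py
python3 -c "
from h import *
snap('wrist','w11')"
python3 chk.py w11 290 75 50 50 11 c11b
```

```text
t: 8.8
ee_pos: [0.5118, -0.1818, 0.0397]
tool_rot: [0.702, -0.082, 0.082, -0.702]
wrist_force: [0.2, -0.6, -3.0]
gripper_width: 0.0122
t 8.8 [ 0.5118 -0.1818  0.0397] [[0.9731, 0.0003, 0.2305], [-0.2305, -0.0002, 0.9731], [0.0003, -1.0, -0.0001]] F [ 0.2 -0.6 -3. ] M [ 0.02 -0.01  0.04] 0.012189511428084884
rot needed [0.0002 0.0003 0.0006]
```

View pics/c11b.png

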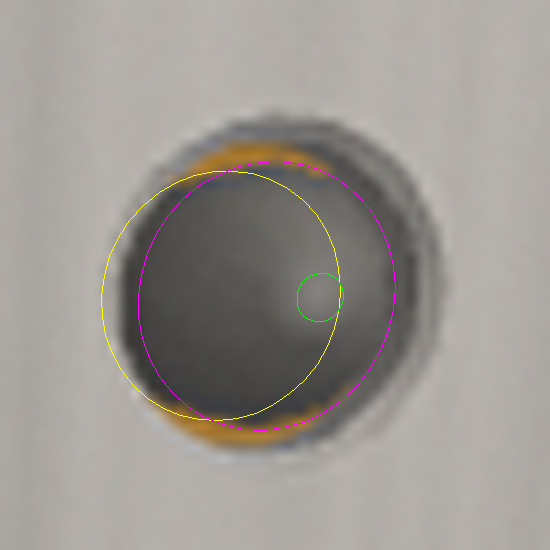

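The pin is in the hole with no side force. I'll ease it down the last ~5 mm until it makes contact.

```bash
python3 -m handwheel '[{"linear":[0,0,-0.2],"rotation":[0,0,0],"hand":0},{"linear":[0,0,-0.15],"rotation":[0,0,0],"hand":0}]' 90
python3 st.py
```

```text
t: 9.05
ee_pos: [0.5121, -0.1819, 0.0365]
tool_rot: [0.702, -0.082, 0.082, -0.702]
wrist_force: [0.1, 0.2, -2.8]
gripper_width: 0.0127
t 9.05 [ 0.5121 -0.1819  0.0365] [[0.9731, 0.0011, 0.2305], [-0.2305, -0.0005, 0.9731], [0.0012, -1.0, -0.0003]] F [ 0.1  0.2 -2.8] M [0.05 0.06 0.01] 0.012746461196386095
rot needed [0.0005 0.0011 0.0006]
```

```bash
python3 -m handwheel '[{"linear":[0,0,-0.1],"rotation":[0,0,0],"hand":0},{"linear":[0,0,0],"rotation":[0,0,0],"hand":0}]' 90
python3 st.py
```

```text
t: 9.25
ee_pos: [0.512, -0.1819, 0.0352]
tool_rot: [0.702, -0.082, 0.082, -0.702]
wrist_force: [0.5, 0.6, -2.5]
gripper_width: 0.0125
t 9.25 [ 0.512  -0.1819  0.0352] [[0.9731, 0.0009, 0.2304], [-0.2304, -0.0004, 0.9731], [0.0009, -1.0, -0.0002]] F [ 0.5  0.6 -2.5] M [ 0.01  0.01 -0.02] 0.012483312572766785
rot needed [0.0004 0.0009 0.0005]
```

```bash
python3 -m handwheel '[{"linear":[0,0,-0.1],"rotation":[0,0,0],"hand":0},{"linear":[0,0,0],"rotation":[0,0,0],"hand":0}]' 90
python3 st.py
```

```text
t: 9.45
ee_pos: [0.5122, -0.1819, 0.0344]
tool_rot: [0.703, -0.082, 0.082, -0.702]
wrist_force: [-0.0, 0.5, -2.4]
gripper_width: 0.0123
t 9.45 [ 0.5122 -0.1819  0.0344] [[0.9731, 0.0013, 0.2304], [-0.2304, -0.0007, 0.9731], [0.0014, -1.0, -0.0004]] F [-0.   0.5 -2.4] M [-0.2   0.26 -0.06] 0.012294041880405554
rot needed [0.0007 0.0013 0.0005]
```

```bash
python3 -m handwheel '[{"linear":[0,0,-0.1],"rotation":[0,0,0],"hand":0},{"linear":[0,0,0],"rotation":[0,0,0],"hand":0}]' 90
python3 st.py
```

```text
t: 9.65
ee_pos: [0.5124, -0.182, 0.0345]
tool_rot: [0.703, -0.081, 0.083, -0.702]
wrist_force: [-1.4, -0.6, -0.7]
gripper_width: 0.0129
t 9.65 [ 0.5124 -0.182   0.0345] [[0.9731, 0.0018, 0.2303], [-0.2303, -0.0011, 0.9731], [0.002, -1.0, -0.0007]] F [-1.4 -0.6 -0.7] M [-0.26  0.26 -0.08] 0.012949289063540028
rot needed [0.0011 0.0018 0.0004]
```

```bash
python3 -m handwheel '[{"linear":[0,0,-0.15],"rotation":[0,0,0],"hand":0},{"linear":[0,0,-0.15],"rotation":[0,0,0],"hand":0}]' 90
python3 st.py
python3 -c "
from h import *
snap('wrist','w12');snap('top','top12')
z=load('top12');im=z['p'][160:270,250:370,::-1];cv2.imwrite('pics/t12.png',cv2.resize(im,None,fx=5,fy=5,interpolation=cv2.INTER_CUBIC))"
```

```text
t: 9.85
ee_pos: [0.5126, -0.1821, 0.0341]
tool_rot: [0.703, -0.081, 0.083, -0.702]
wrist_force: [-16.2, 6.1, 28.2]
gripper_width: 0.0122
t 9.85 [ 0.5126 -0.1821  0.0341] [[0.9731, 0.0021, 0.2303], [-0.2303, -0.0013, 0.9731], [0.0023, -1.0, -0.0008]] F [-16.2   6.1  28.2] M [ 0.71  2.47 -0.12] 0.012155842175292409
rot needed [0.0013 0.0021 0.0004]
```

View pics/w12.png

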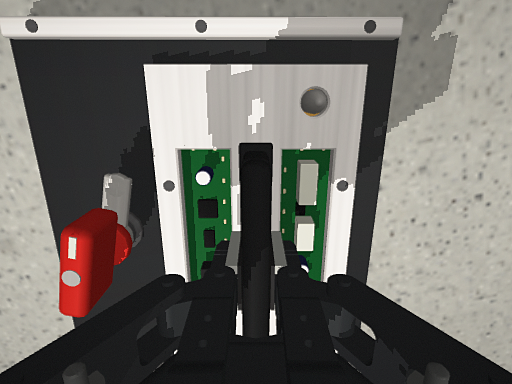

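View pics/t12.png

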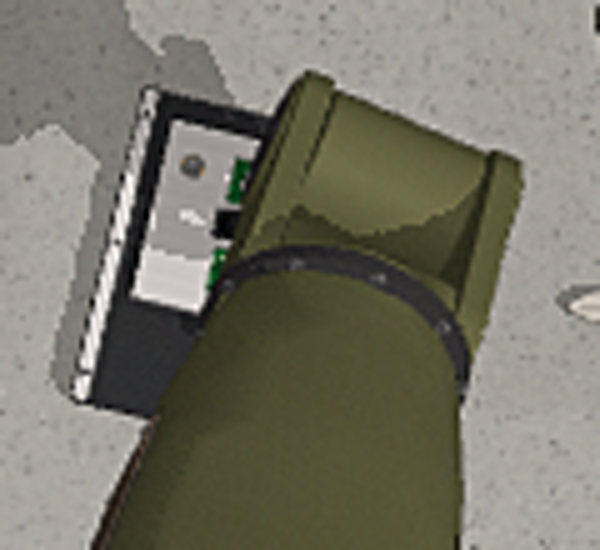

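```bash
python3 -m handwheel '[{"linear":[-0.05,0.02,0.05],"rotation":[0,0,0],"hand":0},{"linear":[0,0,0],"rotation":[0,0,0],"hand":50},{"linear":[0,0,0],"rotation":[0,0,0],"hand":50},{"linear":[0,0,0],"rotation":[0,0,0],"hand":50},{"linear":[0,0,0],"rotation":[0,0,0],"hand":50}]' 60
python3 st.py
```

```text
t: 10.45
ee_pos: [0.5126, -0.1822, 0.0351]
tool_rot: [0.703, -0.081, 0.084, -0.702]
wrist_force: [0.9, -0.1, 0.1]
gripper_width: 0.0429
t 10.45 [ 0.5126 -0.1822  0.0351] [[0.9731, 0.0041, 0.2304], [-0.2304, -0.0021, 0.9731], [0.0044, -1.0, -0.0011]] F [ 0.9 -0.1  0.1] M [0.04 0.   0.01] 0.04288743007841442
rot needed [0.0021 0.0041 0.0005]
```

```bash
python3 -m handwheel '[{"linear":[0,0,2],"rotation":[0,0,0],"hand":50},{"linear":[0,0,4],"rotation":[0,0,0],"hand":50},{"linear":[0,0,4.5],"rotation":[0,0,0],"hand":50},{"linear":[-2,0,4.5],"rotation":[0,0,-0.1],"hand":50},{"linear":[-4,0,2],"rotation":[0,0,-0.1],"hand":50}]' 60
python3 -m handwheel '[{"linear":[-1.5,0,0],"rotation":[0,0,-0.04],"hand":50},{"linear":[0,0,0],"rotation":[0,0,0],"hand":50}]'
python3 st.py
python3 -c "
from h import *
snap('wrist','w13')"
```

```text
t: 10.95
ee_pos: [0.451, -0.181, 0.2064]
tool_rot: [-0.69, 0.154, -0.152, 0.691]
wrist_force: [0.5, -0.7, 1.0]
gripper_width: 0.0423
t: 11.15
ee_pos: [0.434, -0.1813, 0.2101]
tool_rot: [-0.687, 0.167, -0.17, 0.687]
wrist_force: [0.3, -0.9, 0.7]
gripper_width: 0.0428
t 11.15 [ 0.434  -0.1813  0.2101] [[0.8865, 0.0033, 0.4627], [-0.4627, -0.0004, 0.8865], [0.0031, -1.0, 0.0011]] F [ 0.3 -0.9  0.7] M [0.01 0.   0.02] 0.04278133827052313
rot needed [0.     0.0033 0.2491]
```

View pics/w13.png

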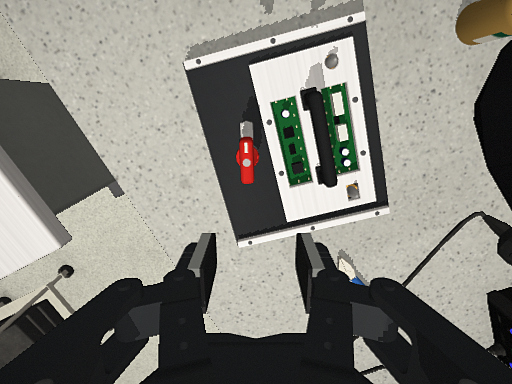

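Run:
```python
from cov import *
z=load('w13');p=z['p'].astype(int)
im=z['p'][110:195,220:280,::-1];cv2.imwrite('pics/c13.png',cv2.resize(im,None,fx=7,fy=7,interpolation=cv2.INTER_CUBIC))
im=z['p'][20:240,180:400,::-1];cv2.imwrite('pics/c13b.png',cv2.resize(im,None,fx=2.7,fy=2.7,interpolation=cv2.INTER_CUBIC))
c=cloud(z)
red=(p[:,:,0]>120)&(p[:,:,1]<70)
k=red&(c[:,:,2]>.058)&(c[:,:,2]<.075)
P=c[k][:,:2];m=P.mean(0);_,_,V=np.linalg.svd(P-m);print(k.sum(),m,np.degrees(np.arctan2(V[0][1],V[0][0])),((P-m)@V[0]).min(),((P-m)@V[0]).max(),c[k][:,2].mean())
# cover plane
g=(p.min(2)>150);lab=np.zeros_like(g);lab[40:220,250:380]=1
Q=c[g&lab&(abs(c[:,:,2]-.022)<.008)];A=np.c_[Q[:,:2]-Q[:,:2].mean(0),np.ones(len(Q))];s=np.linalg.lstsq(A,Q[:,2],rcond=None)[0];print('cover plane',s,len(Q))
```

```text
468 [ 0.43243376 -0.16175761] -115.32922621255504 -0.022929456496762417 0.021804560597777193 0.06519169514438326
cover plane [ 7.69171313e-05 -5.71686886e-04  2.19756989e-02] 10455
```

View pics/c13.png

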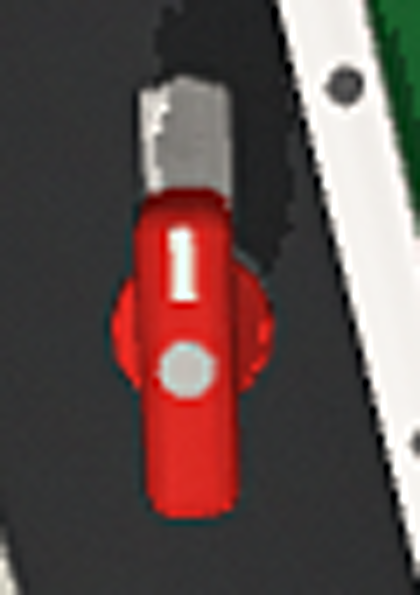

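View pics/c13b.png

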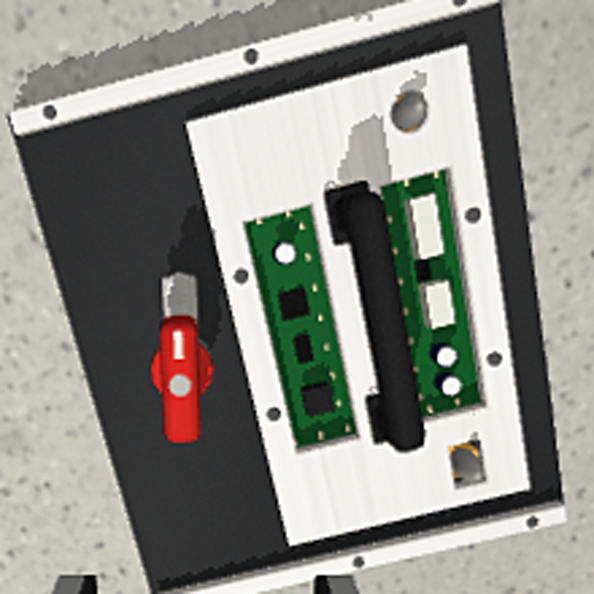

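```bash
python3 -m handwheel '[{"linear":[-0.1,1.1,-3],"rotation":[0,0.003,0.04],"hand":50},{"linear":[0,0.8,-3],"rotation":[0,0,0],"hand":50},{"linear":[0,0,-3],"rotation":[0,0,0],"hand":50},{"linear":[0,0,-3],"rotation":[0,0,0],"hand":50},{"linear":[0,0,0],"rotation":[0,0,0],"hand":50}]' 60
python3 st.py
python3 -c "
from h import *
snap('wrist','w14')"
```

```text
t: 11.7
ee_pos: [0.4366, -0.1613, 0.0845]
tool_rot: [0.691, -0.151, 0.151, -0.691]
wrist_force: [0.5, -0.1, 0.9]
gripper_width: 0.0425
t 11.7 [ 0.4366 -0.1613  0.0845] [[0.9089, 0.0003, 0.4169], [-0.4169, -0.0001, 0.9089], [0.0004, -1.0, 0.0]] F [ 0.5 -0.1  0.9] M [ 0.03 -0.05  0.01] 0.042501240024805625
rot needed [1.000e-04 3.000e-04 1.981e-01]
```

View pics/w14.png

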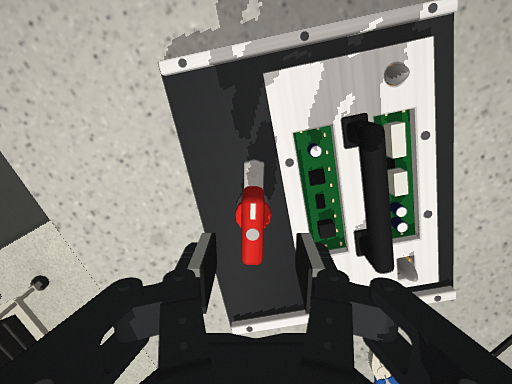

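```bash
python3 -m handwheel '[{"linear":[-0.4,-0.05,-0.8],"rotation":[0,0,-0.01],"hand":50},{"linear":[0,0,-1.5],"rotation":[0,0,0],"hand":50},{"linear":[0,0,-1.5],"rotation":[0,0,0],"hand":50},{"linear":[0,0,-0.2],"rotation":[0,0,0],"hand":50}]' 60
python3 st.py
python3 -c "
from h import *
snap('wrist','w15')"
```

```text
t: 12.15
ee_pos: [0.4363, -0.1636, 0.0491]
tool_rot: [0.691, -0.151, 0.158, -0.689]
wrist_force: [0.2, -0.0, 0.7]
gripper_width: 0.0427
t 12.15 [ 0.4363 -0.1636  0.0491] [[0.9046, 0.0091, 0.4262], [-0.4262, -0.0042, 0.9046], [0.01, -0.9999, 0.0]] F [ 0.2 -0.   0.7] M [ 0.04  0.01 -0.02] 0.04269362666395373
rot needed [0.0033 0.0095 0.2083]
```

View pics/w15.png

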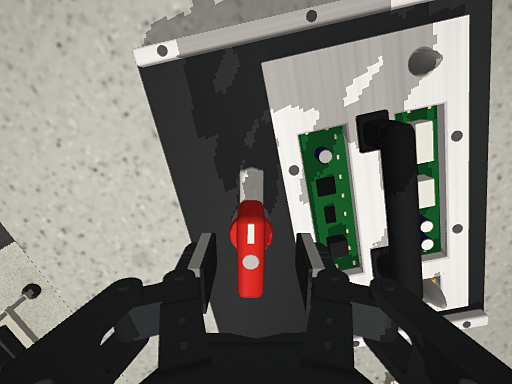

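```bash
python3 -m handwheel '[{"linear":[-0.35,0.15,-0.3],"rotation":[0.003,0.009,0],"hand":50},{"linear":[-0.1,0.03,-0.3],"rotation":[0,0,0],"hand":50},{"linear":[0,0,0],"rotation":[0,0,0],"hand":50}]' 60
python3 st.py
```

```text
t: 12.5
ee_pos: [0.4328, -0.1624, 0.0456]
tool_rot: [0.691, -0.153, 0.156, -0.689]
wrist_force: [-0.0, 0.2, -0.3]
gripper_width: 0.0427
t 12.5 [ 0.4328 -0.1624  0.0456] [[0.9046, 0.0032, 0.4263], [-0.4263, -0.0029, 0.9046], [0.0041, -1.0, -0.0012]] F [-0.   0.2 -0.3] M [-0.04  0.02 -0.06] 0.042660956327320705
rot needed [0.0025 0.0035 0.2084]
```

Centred on the knob axis, so I'll close on the wing.

```bash
python3 -m handwheel '[{"linear":[0,0,-0.2],"rotation":[0.002,0.003,0],"hand":20},{"linear":[0,0,0],"rotation":[0,0,0],"hand":0},{"linear":[0,0,0],"rotation":[0,0,0],"hand":0},{"linear":[0,0,0],"rotation":[0,0,0],"hand":0},{"linear":[0,0,0],"rotation":[0,0,0],"hand":0}]' 60
python3 st.py
python3 -m handwheel '[{"linear":[0,0,0],"rotation":[0,0,-0.1],"hand":0},{"linear":[0,0,0],"rotation":[0,0,-0.1],"hand":0}]' 60
python3 st.py
```

```text
t: 13.0
ee_pos: [0.4335, -0.1627, 0.0443]
tool_rot: [0.69, -0.154, 0.155, -0.69]
wrist_force: [0.9, -0.5, -1.0]
gripper_width: 0.0128
t 13.0 [ 0.4335 -0.1627  0.0443] [[0.9046, 0.0018, 0.4263], [-0.4263, -0.0015, 0.9046], [0.0023, -1.0, -0.0006]] F [ 0.9 -0.5 -1. ] M [-0.06 -0.1  -0.03] 0.012827808179595127
rot needed [0.0013 0.002  0.2084]
t: 13.2
ee_pos: [0.4333, -0.1626, 0.0443]
tool_rot: [0.671, -0.223, 0.224, -0.67]
wrist_force: [0.3, 0.6, 0.5]
gripper_width: 0.0127
t 13.2 [ 0.4333 -0.1626  0.0443] [[0.7994, 0.0009, 0.6008], [-0.6008, -0.0015, 0.7994], [0.0016, -1.0, -0.0007]] F [0.3 0.6 0.5] M [0.15 0.03 0.08] 0.012715435723051338
rot needed [0.0013 0.0012 0.4125]
```

```bash
python3 -m handwheel '[{"linear":[0,0,0],"rotation":[0,0,-0.13],"hand":0},{"linear":[0,0,0],"rotation":[0,0,-0.13],"hand":0},{"linear":[0,0,0],"rotation":[0,0,-0.13],"hand":0},{"linear":[0,0,0],"rotation":[0,0,-0.13],"hand":0},{"linear":[0,0,0],"rotation":[0,0,-0.13],"hand":0}]' 60
python3 st.py
```

```text
t: 13.7
ee_pos: [0.4329, -0.162, 0.0443]
tool_rot: [0.559, -0.434, 0.433, -0.558]
wrist_force: [0.9, 0.7, -0.9]
gripper_width: 0.0125
t 13.7 [ 0.4329 -0.162   0.0443] [[0.2479, -0.0011, 0.9688], [-0.9688, -0.0003, 0.2479], [0.0, -1.0, -0.0012]] F [ 0.9  0.7 -0.9] M [ 0.24 -0.18  0.05] 0.012512610770133933
rot needed [ 9.0000e-04 -8.0000e-04  1.0883e+00]
```

```bash
python3 -m handwheel '[{"linear":[0,0,0],"rotation":[0,0,-0.13],"hand":0},{"linear":[0,0,0],"rotation":[0,0,-0.13],"hand":0},{"linear":[0,0,0],"rotation":[0,0,-0.12],"hand":0},{"linear":[0,0,0],"rotation":[0,0,-0.06],"hand":0},{"linear":[0,0,0],"rotation":[0,0,0],"hand":0}]' 60
python3 st.py
```

```text
t: 14.2
ee_pos: [0.433, -0.1614, 0.0443]
tool_rot: [-0.444, 0.551, -0.55, 0.444]
wrist_force: [0.8, -0.4, -0.4]
gripper_width: 0.0126
t 14.2 [ 0.433  -0.1614  0.0443] [[-0.2101, -0.001, 0.9777], [-0.9777, 0.001, -0.2101], [-0.0008, -1.0, -0.0012]] F [ 0.8 -0.4 -0.4] M [-0.04 -0.17 -0.02] 0.012632168529813564
rot needed [-0.0000e+00 -1.5000e-03  1.5505e+00]
```

```bash
python3 -m handwheel '[{"linear":[0,0,0],"rotation":[0,0,-0.03],"hand":0},{"linear":[0,0,0],"rotation":[0,0,-0.03],"hand":0}]' 60
python3 st.py
```

```text
t: 14.4
ee_pos: [0.433, -0.1614, 0.0443]
tool_rot: [-0.429, 0.563, -0.562, 0.429]
wrist_force: [1.6, 0.3, -0.4]
gripper_width: 0.0124
t 14.4 [ 0.433  -0.1614  0.0443] [[-0.2648, -0.001, 0.9643], [-0.9643, 0.0007, -0.2648], [-0.0004, -1.0, -0.0012]] F [ 1.6  0.3 -0.4] M [ 0.03 -0.28  1.34] 0.012447034314135425
rot needed [ 3.0000e-04 -1.3000e-03  1.6068e+00]
```

```bash
python3 -m handwheel '[{"linear":[0,0,0],"rotation":[0,0,-0.04],"hand":0},{"linear":[0,0,0],"rotation":[0,0,-0.04],"hand":0}]' 60
python3 st.py
```

```text
t: 14.6
ee_pos: [0.433, -0.1614, 0.0444]
tool_rot: [-0.408, 0.578, -0.578, 0.407]
wrist_force: [0.2, 1.1, 0.3]
gripper_width: 0.0125
t 14.6 [ 0.433  -0.1614  0.0444] [[-0.3356, -0.0016, 0.942], [-0.942, -0.001, -0.3356], [0.0015, -1.0, -0.0012]] F [0.2 1.1 0.3] M [ 0.19 -0.27  2.86] 0.012535892201726212
rot needed [ 2.100e-03 -4.000e-04  1.681e+00]
```

```bash
python3 -m handwheel '[{"linear":[0,0,0],"rotation":[0,0,0],"hand":50},{"linear":[0,0,0],"rotation":[0,0,0],"hand":50},{"linear":[0,0,0],"rotation":[0,0,0],"hand":50},{"linear":[0,0,0],"rotation":[0,0,0],"hand":50},{"linear":[0,0,2],"rotation":[0,0,0],"hand":50}]' 60
python3 -m handwheel '[{"linear":[0,0,4],"rotation":[0,0,0],"hand":50},{"linear":[0,0,4.5],"rotation":[0,0,0],"hand":50},{"linear":[-1,0,4.5],"rotation":[0,0,0],"hand":50},{"linear":[-2,0,4],"rotation":[0,0,0],"hand":50},{"linear":[0,0,0],"rotation":[0,0,0],"hand":50}]' 60
python3 -c "
from h import *
snap('wrist','w16');snap('top','top16')"
python3 st.py
```

```text
t: 15.1
ee_pos: [0.4315, -0.1608, 0.0628]
tool_rot: [-0.41, 0.579, -0.576, 0.407]
wrist_force: [-0.4, -0.3, 0.6]
gripper_width: 0.0429
t: 15.6
ee_pos: [0.3997, -0.1603, 0.241]
tool_rot: [-0.41, 0.578, -0.576, 0.407]
wrist_force: [-1.3, 1.5, -0.3]
gripper_width: 0.0428
t 15.7 [ 0.3996 -0.1599  0.2367] [[-0.3329, -0.0098, 0.9429], [-0.943, 0.0037, -0.3329], [-0.0002, -0.9999, -0.0104]] F [ 0.6  0.7 -0. ] M [-0.   -0.03 -0.01] 0.04265965833056261
rot needed [ 0.0054 -0.0105  1.6782]
```

View pics/w16.png

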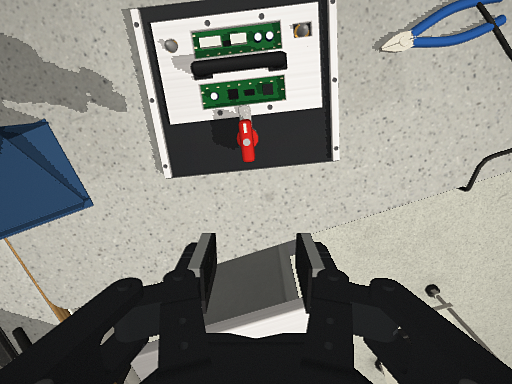

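View pics/top16.png

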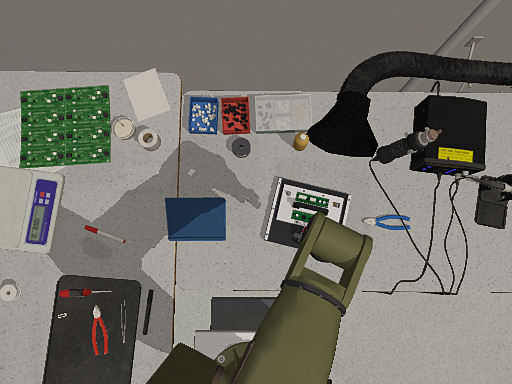

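Run:
```python
from cov import *
z=load('w16');p=z['p'].astype(int)
im=z['p'][0:180,120:360,::-1];cv2.imwrite('pics/c16.png',cv2.resize(im,None,fx=3.2,fy=3.2,interpolation=cv2.INTER_CUBIC))
c=cloud(z)
red=(p[:,:,0]>120)&(p[:,:,1]<70)
k=red&(c[:,:,2]>.058)&(c[:,:,2]<.075)
P=c[k][:,:2];m=P.mean(0);_,_,V=np.linalg.svd(P-m);print(k.sum(),m,np.degrees(np.arctan2(V[0][1],V[0][0])))
g=(p.min(2)>150);lab=np.zeros_like(g);lab[15:125,140:330]=1
Q=c[g&lab&(abs(c[:,:,2]-.022)<.008)];A=np.c_[Q[:,:2]-Q[:,:2].mean(0),np.ones(len(Q))];s=np.linalg.lstsq(A,Q[:,2],rcond=None)[0];print('cover plane',s,len(Q))
```

```text
407 [ 0.43210335 -0.1617145 ] 166.87968816416088
cover plane [-0.00332682 -0.00053727  0.02198221] 10352
```

View pics/c16.png

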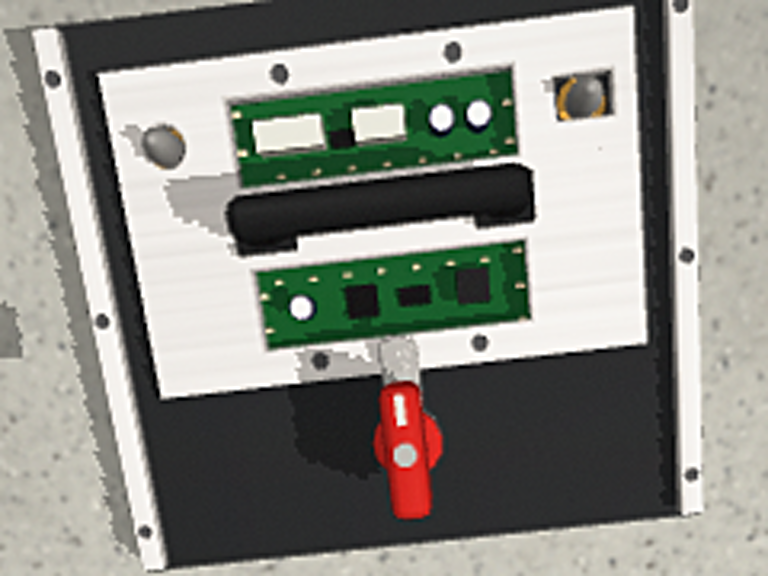

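The wing now points at −13.1° and the pallet's x axis at −13.2°, so the knob is at its stop with the finger over the cover's front edge. The cover top is flat at 22.0 mm and both pins stand through their holes. Handing in.

```bash
python3 -c "
from rig import hand_in
print(hand_in())"
```

```text
the job is handed in; nothing more can be done
None
```

The job is done and handed in at about 15.7 s of the 53 s allowed. I took the cover off the stand square to its face and lowered it level over both dowel pins until it touched down. I let go of it, then turned the clamp knob clockwise to its stop.

**Last checks:**
- **Cover:** its top lies at 22.0 mm, as it should when home. The last depth fit gave a slope of about 0.2°, against 0.03° just before clamping. Both pins stand through their holes.
- **Clamp:** the wing points at −13.1°, against −13.2° for the pallet's x axis, with the finger over the cover's front edge.
- **Robot and bench:** the gripper is open and well clear of everything. In the last top view the reel, bottle, marker and cutters appear where they started; I compared them by eye and did not measure them.

**Worth noting:**
- **Seating push:** it peaked at about 28 N down and 16 N sideways, through the gripped cover.
- **Clamp stop:** I kept turning about 0.1 rad past the stop, so the pads slipped on the wing at about 2.9 N m. The knob stayed at its stop when I let go.
- **Tilt reading:** while I carried the cover, the wrist camera suggested it was tilted about 1° in the grip. The tool pose and the final flatness did not bear that out, so I put it down to camera calibration.

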